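Shut the bolt drawer and press its label holder home behind the shelf lip

TASK

Push the open bolt drawer of the blue parts unit fully home until it clicks in, then take the label holder from the wooden stand and push it down into the slot behind the shelf lip above that drawer, paper side facing out towards the robot as it stands now. Press it down against the sprung strip in the slot until it is fully home, and finish while still holding it pressed home with the gripper: do not let go. Leave the piston, the bearing and the wrench where they are.

Things in the scene. Friction and masses are not known exactly. Their poses are not given: they have to be found in the camera images.
- drawer_front (a point): Centre of the flat outer face of the drawer's front plate (220 mm wide, lower edge 13 mm, upper edge 71 mm above the bench; blue painted steel with a flat dark strip, no handle). Its x axis points into the unit, square to the face: the drawer shuts along +x. Shut, this face is flush with the unit's front, 94 mm before the slot.
- drawer (a joint): How far the drawer is open, in m: 0 is fully home at its stop. Friction about 1 to 2 N with a little damping. A sprung detent met about 14 mm from home must be pushed over with up to some 8 N (click); over the last 6 mm it pulls the drawer in and keeps it there.
- slot_mouth (a point): Middle of the slot's mouth on the blue unit, 125 mm above the bench, level with shelf and lip top. x: away from the robot, square to the lip; y: along it; z up. Slot between the steel lip (robot's side, top flared out) and the shelf front: 11 mm wide in x (15 at the mouth), 112 mm long in y, ends closed. A sprung strip is its floor, 22 mm down. In front of the lip the unit's top is at 85 mm.
- seat (a joint): How far the sprung strip in the slot's floor is pressed down, in m: 0 is up, 0.006 is fully down on its stop. It begins to move at about 3 N and is fully down at about 8.5 N; it springs back up when let go.
- label_center (a point): Centre of the label holder: grey plastic plate 8 mm thick (x), 90 wide (y), 80 high (z), 60 g, lowest 8 mm thinned to 4. Its x points from the paper face to the bare back (paper starts roughly towards the robot). Starts upright in the stand, lower edge 10 mm above the bench, upper 60 mm free. Pressed home, its lower edge is 28 mm below the mouth, 52 mm stand free: grip the upper half.
- stand: Fixed wooden block 60 x 120 x 30 mm (x, y, z) with a 10 mm wide, 20 mm deep slot along its y axis that holds the label holder loosely. Origin: centre of its underside.
- piston: Aluminium piston, bystander, 80 mm across, 64 mm high, standing on the bench. Origin: centre of its underside.
- bearing: Steel bearing ring, bystander, 68 mm across, 18 mm high, lying flat. Origin: centre of its underside.
- wrench: Steel wrench, bystander, about 180 mm long, lying flat on the bench. Origin: underside, mid-length; its x axis runs along it.
- step_back (a point): A point on the shelf surface 100 mm behind the slot's mouth (along its +x), same axes. The shelf is flat and free for 80 mm behind the slot; beyond that there is stock up to 60 mm high.
Not all that is in view belongs to the job. What is meant by the part that bears label_center is not pink, and is the larger of those in its own colour.

How it is judged:
By the outcome, as a careful person would: the job done as asked, in the order asked, and still so for the second after the job is handed in, while the arm keeps its last pose, push and grip.
It also fails if it takes over 54 s, if anything falls off the work surface, if the arm or the gripper's body presses on something with over 40 N, if the wrist force passes 120 N, or if a joint passes its speed limit or range.

ROBOT

A 6-joint arm with a two-finger parallel gripper is mounted at the origin on the work surface. World frame = base frame: x ahead of the robot, y to its left, z up, the work surface at z = 0. Lengths are in m, angles in rad, forces in N, time in s.
With the tool pointing down it reaches from about 0.375 to 0.9 m from the base axis. Payload 3.1 kg.
Tool frame: the origin (TCP) lies midway between the tips of the shut fingers; the grasp point (between the pads) lies 19 mm behind it (manip.hold_point_z is the distance from the TCP to the grasp point, in m); x points along the fingers, y is the direction in which the jaws open and shut, and the axes are right-handed (so a half turn about x gives the same grasp; the last joint's range is limited). The gripper opens to 85 mm and grips with 20 to 120 N. Pads are 22 mm wide; open, the fingers measure 114 mm over their backs; the gripper's body (76 mm by 85 mm) begins 54 mm behind the grasp point. The pads swing forward as they close: fully open they stand 13 mm farther back than shut.
Start: joints at [-1.456, 0.527, 1.433, -0, 1.181, -0.178], TCP at [0.18, -0.598, 0.231] pointing down, gripper open.
Joint ranges: [-3.08, 3.08], [-0.75, 2.2], [0.22, 2.44], [-1.43, 4.57], [0, 2.65], [-2.85, 2.85]. Speed limits (rad/s): [2.79, 2.79, 3.14, 3.14, 3.14, 3.14].

INTERFACE

Orientations are given as a unit quaternion [x, y, z, w].
In Python, from station import manip, snapshot gives the robot as it stands.
- The arm moves only by the tool play_rows, never from a script. Its argument "series" is a list of rows, each a list of 4 numbers: the shift along the tool's x, y, z in m, then the turn about the tool's x in degrees. In form: [[tx, ty, tz, spin], ...]. A call has 1 to 20 rows; each row is the pose to reach, as a shift and turn from the pose measured when the call began, along the tool's axes at that moment; what a row does not reach only later rows make up. A row lasts 1/10 s, in which the tool goes at most 50 mm and 8.59 degrees, less where a joint would pass 70% of its speed; a pose out of reach is approached as far as the arm can. A call with a gripper value outside its range is refused whole. "claw" is the opening in per cent of the stroke, from 0 (shut) to 100 (fully open), set as the call begins (left out, the last holds). The fingers move at their own pace and stop on an object; "force" is the grip in N (left out, the last holds). Time passes only in rows, so rows that repeat a pose let the fingers close. It gives the time, the measured TCP pose, the force and the opening at its end, in the units of the state.
- manip.sense(): the state, without advancing time (a new reading comes with each control period).
- snapshot(name): name is "side" or "top" or "wrist"; returns a dict with "image" (420x560x3 uint8, blue, green, red), "depth" (420x560 float32, m along the optical axis (not along the pixel's ray), 0 where there is no reading), "fov_y" (degrees; the focal length in pixels is half the picture's height over the tangent of half this angle, whatever the lens; pixels are square), "cx", "cy" (the principal point, pixels), "R" (3x3) and "t" (3): a world point X has camera coordinates R X + t. Camera axes: x right, y down, z forward; pixel columns grow to the right and rows downward; lengths in m; the calibration is good to about 2 mm. A picture is of the moment at which its call begins.
- manip.sign_off(): hands the job in, once; it reports no verdict.
The state is a dict: "t": time; "q": joint angles; "qd": joint speeds; "tau": joint torques, N m; "tcp_pos": TCP position; "tool_rot": TCP orientation; "force": force on the tool from outside, world axes, zero at the start; "ft_torque": the same for the moment, N m; "finger_gap": opening from 0.0 (shut) to 1.0 (fully open).
Only numpy, scipy, OpenCV 4.12 (cv2) and the standard library are available. Lean on these libraries where they do the work, as an engineer would, in place of code of your own. Each camera call takes 0.05 s, during which the arm holds its last target.

## Working session

There is one attempt and no reset: what is moved stays moved. The work goes in short steps, Python scripts to look and compute and a tool call to move; the robot and the scene stay as the last step left them, time stands still between calls to the robot, and variables do not carry over. Pictures are saved under pics/ and viewed, and the job is handed in when it is done.

Besides the shell and the picture viewer there is one more tool, called after "Request:" in YAML: its name, and indented under it one key for each argument. play_rows: Moves the arm, as the interface text tells. Its arguments: {"type":"object","properties":{"series":{"type":"array","items":{"type":"array","items":{"type":"number"}}},"claw":{"type":"number"},"force":{"type":"number"}},"required":["series"]}

```bash
ls; mkdir -p pics
python3 - <<'E'
from station import manip, snapshot
import cv2
print(manip.sense(), manip.hold_point_z)
for n in ["side","top","wrist"]:
    s=snapshot(n); cv2.imwrite(f"pics/{n}0.png",s["image"]); print(n,s["fov_y"],s["cx"],s["cy"],s["R"],s["t"])
E
```

```text
pics
{'t': 0.0, 'q': array([-1.45647953e+00,  5.28433679e-01,  1.43392352e+00,  1.65539327e-05,
        1.18139400e+00, -1.78456574e-01]), 'qd': array([-0.00097868,  0.00030618,  0.00082289,  0.0013081 , -0.00050273,
        0.00194162]), 'tau': array([ 4.89847807e-04, -4.42348731e+01, -1.78027850e+01, -4.67623158e-04,
        8.54871178e-03,  7.05363874e-06]), 'tcp_pos': array([ 0.18035516, -0.59765617,  0.23034683]), 'tool_rot': array([ 0.69957378,  0.10390205, -0.69951402,  0.10237686]), 'force': array([0.43423354, 1.39153796, 0.37759115]), 'ft_torque': array([ 0.02851256, -0.05585831,  0.0105888 ]), 'finger_gap': 0.9991024602282459} 0.0187
side 44.08330935846813 277.3320174674429 212.2087219454819 [[-0.94381657 -0.33044461 -0.00408053]
 [-0.24977437  0.72138235 -0.6459259 ]
 [ 0.21638635 -0.60861635 -0.76338921]] [0.55713448 0.16136021 1.22049257]
top 56.314803286441155 274.8375704440537 212.35655778652622 [[-0.02725453 -0.99935261  0.02348523]
 [-0.99343896  0.02446788 -0.11171553]
 [ 0.11106857 -0.0263759  -0.99346267]] [0.04954511 0.54567731 1.04918086]
wrist 60.04299589401876 277.6303003581865 214.10364885650569 [[ 0.2895267  -0.95716886 -0.00143762]
 [-0.91836783 -0.27821276  0.28142172]
 [-0.26976807 -0.08015883 -0.95958311]] [-0.6240952  -0.03701174  0.37941384]
```

View pics/top0.png

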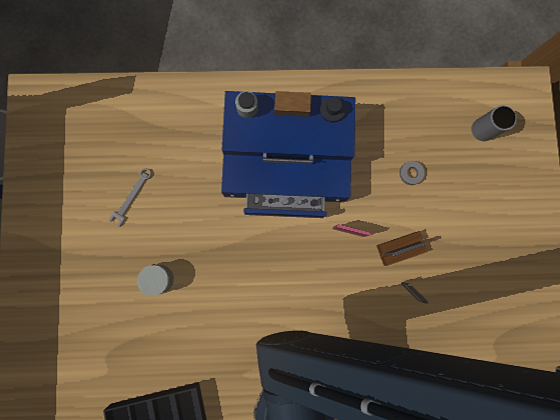

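View pics/side0.png

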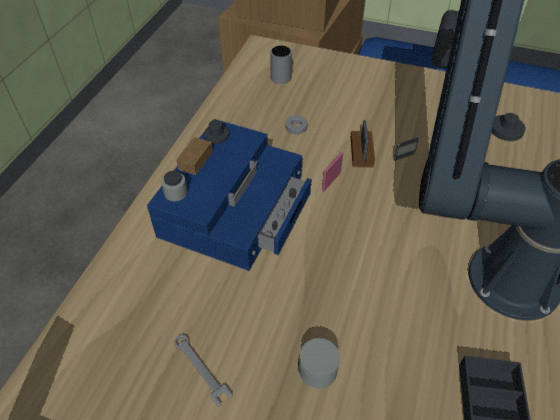

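View pics/wrist0.png

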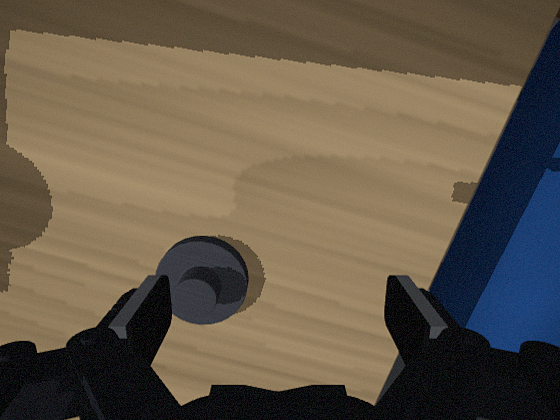

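The top view shows the unit at about (288,150), the open drawer front at (285,212) and the stand at (405,247). There are three candidates for the label holder in the top view: the grey plate in the stand (410,245), the pink plate (352,229) and the small dark grey plate on the bench (414,292). The grey plate in the stand fits, since it isn't pink and is the larger grey one. I'll confirm that with an enlarged crop.

```bash
cat > h.py <<'E'
import numpy as np, cv2
from station import manip, snapshot
def foc(s): return s["image"].shape[0]/2/np.tan(np.radians(s["fov_y"])/2)
def ray(s,u,v):
    R=np.array(s["R"]);t=np.array(s["t"]);f=foc(s)
    d=R.T@np.array([(u-s["cx"])/f,(v-s["cy"])/f,1.]); return -R.T@t,d
def onz(s,u,v,z):
    o,d=ray(s,u,v); return o+d*(z-o[2])/d[2]
def dep(s,u,v):
    o,d=ray(s,u,v); return o+d*s["depth"][int(round(v)),int(round(u))]
def cloud(s):
    h,w=s["depth"].shape;f=foc(s);U,V=np.meshgrid(np.arange(w),np.arange(h));z=s["depth"]
    P=np.stack([(U-s["cx"])/f*z,(V-s["cy"])/f*z,z],-1)-np.array(s["t"]);P=P@np.array(s["R"]);P[z==0]=np.nan;return P
def proj(s,X):
    c=np.array(s["R"])@np.array(X)+s["t"];f=foc(s);return c[:2]/c[2]*f+[s["cx"],s["cy"]]
E
python3 - <<'E'
from h import *
T=snapshot("top");S=snapshot("side")
np.savez("top0.npz",**T);np.savez("side0.npz",**S)
a=cv2.resize(T["image"][200:320,320:460],None,fx=4,fy=4,interpolation=cv2.INTER_CUBIC)
cv2.imwrite("pics/ct.png",a)
a=cv2.resize(S["image"][100:280,220:430],None,fx=3.5,fy=3.3,interpolation=cv2.INTER_CUBIC)[:600,:800]
cv2.imwrite("pics/cs.png",a)
a=cv2.resize(T["image"][80:225,210:365],None,fx=4,fy=4,interpolation=cv2.INTER_CUBIC)
cv2.imwrite("pics/cu.png",a)
E
```

```text
(no output)
```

View pics/ct.png

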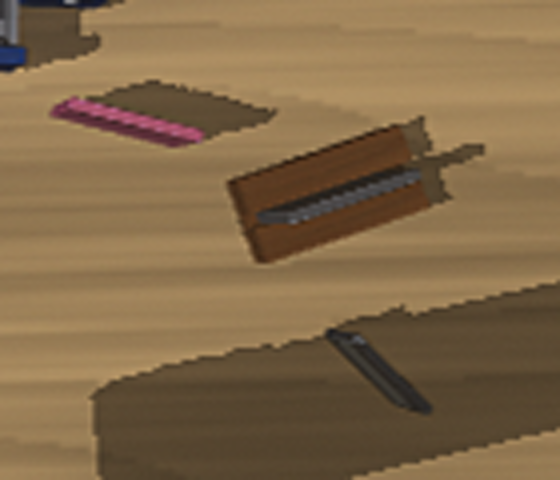

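View pics/cs.png

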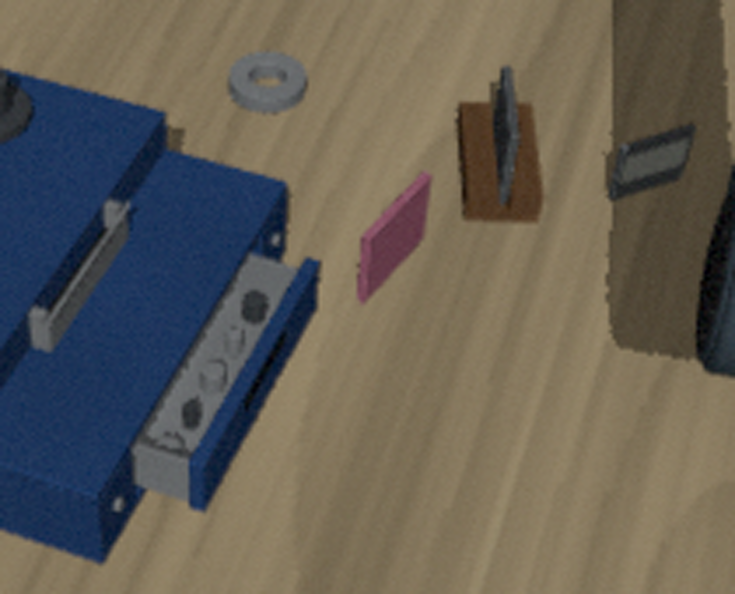

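View pics/cu.png

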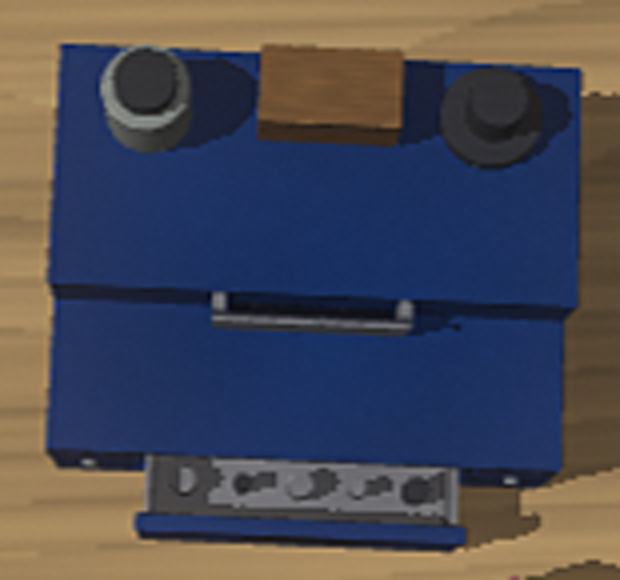

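In the crops the stand holds the larger grey plate, at (508,135) in the side crop. The small framed grey plate at (652,160) and the pink plate at (395,235) are decoys. Next I'll measure the plate, stand, drawer and slot from depth.

Run:
```python
from h import *
np.set_printoptions(precision=4,suppress=True)
T=dict(np.load("top0.npz"));S=dict(np.load("side0.npz"))
for nm,s in (("top",T),("side",S)):
    P=cloud(s); c=onz(T,405,247,0.03)
    print(nm,"stand approx",c)
    d=np.linalg.norm(P[...,:2]-c[:2],axis=-1)
    m=(d<0.09)&(P[...,2]>0.022)&(P[...,2]<0.036); q=P[m]
    r=cv2.minAreaRect((q[:,:2]*1000).astype(np.float32)); print("stand top",m.sum(),np.median(q[:,2]),r)
    m=(d<0.08)&(P[...,2]>0.045); q=P[m]; print("plate",m.sum(),q[:,2].max(),np.percentile(q[:,2],[1,50,90,99]))
    r=cv2.minAreaRect((q[:,:2]*1000).astype(np.float32)); print(r)
    mm=m&(P[...,2]>0.083); q=P[mm]; 
    if len(q)>3: print("top edge",len(q),cv2.minAreaRect((q[:,:2]*1000).astype(np.float32)))
    # drawer front top edge
    hsv=cv2.cvtColor(s["image"],cv2.COLOR_BGR2HSV)
    blue=(hsv[...,0]>105)&(hsv[...,0]<125)&(hsv[...,1]>120)
    for lo,hi in((.064,.077),(.08,.09),(.12,.13)):
        m=blue&(P[...,2]>lo)&(P[...,2]<hi)&(P[...,0]>.35); q=P[m]
        if lo<.07: # biggest cc
            n,l,st,ce=cv2.connectedComponentsWithStats(m.astype(np.uint8)); k=1+np.argmax(st[1:,4]); q=P[l==k]
        print(lo,len(q),cv2.minAreaRect((q[:,:2]*1000).astype(np.float32)),np.median(q[:,2]))
```

```text
top stand approx [ 0.4423 -0.3193  0.03  ]
stand top 756 0.030301992384381055 ((439.2451477050781, -312.4871826171875), (60.47267150878906, 121.07909393310547), 16.983898162841797)
plate 181 0.09500022021612442 [0.0462 0.0884 0.0918 0.0942]
((436.68768310546875, -305.4430236816406), (9.847140312194824, 90.2186050415039), 16.94435691833496)
top edge 119 ((436.848876953125, -305.4044189453125), (9.19071102142334, 90.18204498291016), 16.320852279663086)
0.064 343 ((543.3219604492188, 10.585128784179688), (215.05130004882812, 11.770297050476074), 86.10161590576172) 0.07104351270728644
0.08 4447 ((637.3363647460938, 3.6946563720703125), (337.51458740234375, 101.38568878173828), 86.06298828125) 0.08507981761670004
0.12 5861 ((765.8086547851562, -5.12933349609375), (336.81549072265625, 160.33482360839844), 86.03661346435547) 0.125134416383537
side stand approx [ 0.4423 -0.3193  0.03  ]
stand top 498 0.029168233952384808 ((440.08892822265625, -310.1622314453125), (60.7345085144043, 130.5675811767578), 16.936904907226562)
plate 162 0.09508519034448439 [0.0467 0.0802 0.0905 0.0945]
((437.7576599121094, -303.442626953125), (10.670477867126465, 94.46318817138672), 17.014827728271484)
top edge 79 ((438.5189514160156, -303.75421142578125), (9.245845794677734, 93.42303466796875), 16.995397567749023)
0.064 356 ((543.7680053710938, 13.523666381835938), (220.9931182861328, 13.665958404541016), 85.85041809082031) 0.07033963782761574
0.08 4058 ((715.02685546875, 2.02301025390625), (343.82171630859375, 256.7210693359375), 86.0696029663086) 0.08462960646533775
0.12 4502 ((766.19189453125, -1.89593505859375), (344.0884094238281, 161.1384735107422), 86.11248016357422) 0.1246615760109748
```

Run:
```python
from h import *
from scipy.spatial.transform import Rotation as Ro
np.set_printoptions(precision=4,suppress=True)
T=dict(np.load("top0.npz"));S=dict(np.load("side0.npz"))
st=manip.sense(); M=Ro.from_quat(st["tool_rot"]).as_matrix(); print(st["t"],M, "yaw of tool y",np.degrees(np.arctan2(M[1,1],M[0,1])))
a=np.radians(-3.93); ux=np.array([np.cos(a),np.sin(a)]);uy=np.array([-ux[1],ux[0]])
for nm,s in (("top",T),("side",S)):
    P=cloud(s); hsv=cv2.cvtColor(s["image"],cv2.COLOR_BGR2HSV)
    blue=(hsv[...,0]>105)&(hsv[...,0]<125)&(hsv[...,1]>120)
    X=P[...,:2]@ux; Y=P[...,:2]@uy; Z=P[...,2]
    g=(~blue)&(hsv[...,1]<110)&(X>.64)&(X<.70)&(abs(Y)<.15)&(Z>.08)&(Z<.14)
    print(nm,"lip grey",g.sum(),"X",np.percentile(X[g],[1,50,99]),"Y",np.percentile(Y[g],[0,1,50,99,100]),"Zmax",Z[g].max())
    for lo,hi,n in((.064,.078,"drawer"),(.08,.09,"low"),(.12,.13,"shelf")):
        m=blue&(Z>lo)&(Z<hi)&(X>.35)&(X<.95)
        if n=="drawer": m&=X<.575
        print(n,"X",np.percentile(X[m],[1,3,50,97,99]),"Y",np.percentile(Y[m],[1,99]), (np.percentile(Y[m],.5)+np.percentile(Y[m],99.5))/2)
    m=blue&(Z>.02)&(Z<.06)&(X<.56)&(X>.5); print("face",m.sum(),np.percentile(X[m],[5,50,95]) if m.any() else 0)
    m=blue&(Z>.082)&(Z<.088); 
    fy=[X[m&(abs(Y-y)<.004)].min() for y in np.arange(-.13,.14,.04)]; print("front edge",np.array(fy))
    m=blue&(Z>.122)&(Z<.128); fy=[X[m&(abs(Y-y)<.004)].min() for y in np.arange(-.13,.14,.04)]; print("shelf edge",np.array(fy))
```

```text
0.25 [[-0.0001  0.2885 -0.9575]
 [ 0.001  -0.9575 -0.2885]
 [-1.     -0.001  -0.0002]] yaw of tool y -73.22980160700223
top lip grey 347 X [0.6522 0.671  0.6855] Y [-0.1218 -0.1209  0.0463  0.111   0.1496] Zmax 0.12869545224394183
drawer X [0.5356 0.5359 0.5412 0.5464 0.547 ] Y [-0.0585  0.1529] 0.04774967788264124
low X [0.5862 0.588  0.6321 0.6814 0.6844] Y [-0.1176  0.2122] 0.04745459509753363
shelf X [0.6855 0.6875 0.7433 0.8362 0.8416] Y [-0.1181  0.213 ] 0.04743261538088728
face 2 [0.5351 0.5352 0.5353]Traceback (most recent call last):
  File "<stdin>", line 19, in <module>
    return umr_minimum(a, axis, None, out, keepdims, initial, where)
ValueError: zero-size array to reduction operation minimum which has no identity
```

Run:
```python
from h import *
np.set_printoptions(precision=4,suppress=True)
T=dict(np.load("top0.npz"));S=dict(np.load("side0.npz"))
a=np.radians(-3.93); ux=np.array([np.cos(a),np.sin(a)]);uy=np.array([-ux[1],ux[0]])
for nm,s in (("top",T),("side",S)):
    P=cloud(s); hsv=cv2.cvtColor(s["image"],cv2.COLOR_BGR2HSV)
    X=P[...,:2]@ux; Y=P[...,:2]@uy; Z=P[...,2]
    blue=(hsv[...,0]>105)&(hsv[...,0]<125)&(hsv[...,1]>120)
    g=(~blue)&(X>.64)&(X<.70)&(Y>-.03)&(Y<.13)&(Z>.1)&(Z<.14)&(hsv[...,1]<110)
    n,l,st,ce=cv2.connectedComponentsWithStats(g.astype(np.uint8)); k=1+np.argmax(st[1:,4]); g=l==k
    print(nm,st[k],"X",np.percentile(X[g],[1,10,50,90,99]),"Y",np.percentile(Y[g],[0,1,50,99,100]),"Zmax",Z[g].max())
    h=g&(Z>.12); print(" top X",np.percentile(X[h],[0,5,50,95,100]),"Y",Y[h].min(),Y[h].max())
    dk=(X>.672)&(X<.69)&(abs(Y-.0475)<.07)&(Z<.118)&(Z>.08); print(" deep",dk.sum(),np.percentile(X[dk],[1,50,99]),np.percentile(Y[dk],[0,1,99,100]),Z[dk].min() if dk.any() else 0)
    m=blue&(Z>.02)&(Z<.065)&(X<.58)&(X>.5); print("face",m.sum(),np.percentile(X[m],[5,50,95]),np.percentile(Y[m],[1,99]))
# pixel based slot ends seen in top crop: grey end caps (212..226, 295) and (400..414,305) /4 +(210,80)
for u,v in((212,312),(412,325),(222,300),(402,305),(232,310),(398,315)):
    p=onz(T,210+u/4,80+v/4,.125); print(u,v,p[:2]@ux,p[:2]@uy)
cv2.imwrite("pics/slot.png",cv2.resize(S["image"][150:210,220:270],None,fx=10,fy=10,interpolation=cv2.INTER_CUBIC))
```

```text
top [263 153  51  10 268] X [0.6659 0.6674 0.6738 0.6823 0.6851] Y [-0.0197 -0.0152  0.0464  0.1107  0.111 ] Zmax 0.12869545224394183
 top X [0.6659 0.6661 0.6683 0.6817 0.6849] Y -0.01478580585442334 0.11100150648446415
 deep 251 [0.6724 0.6824 0.6859] [-0.0223 -0.022   0.1165  0.1166] 0.0816505978827267
face 2 [0.5351 0.5352 0.5353] [-0.0404 -0.0352]
side [228 160  29  43 289] X [0.667  0.6685 0.6717 0.6845 0.6869] Y [-0.0242 -0.014   0.0552  0.1157  0.1168] Zmax 0.12902492142878996
 top X [0.6656 0.6671 0.6691 0.6845 0.6857] Y -0.013523454392435139 0.11566461144919213
 deep 252 [0.6721 0.6842 0.6876] [-0.0218 -0.0111  0.1164  0.1171] 0.0805918428759984
face 315 [0.5353 0.5364 0.5437] [-0.048   0.1609]
212 312 0.6700471311849684 0.11040281930016087
412 325 0.6676116296806464 -0.017280206627198286
222 300 0.6781519364614629 0.10439354843065929
402 305 0.6803440811723008 -0.010490340814052748
232 310 0.6719487823883603 0.09775166548647214
398 315 0.6737017695740152 -0.008138690017680373
```

View pics/slot.png

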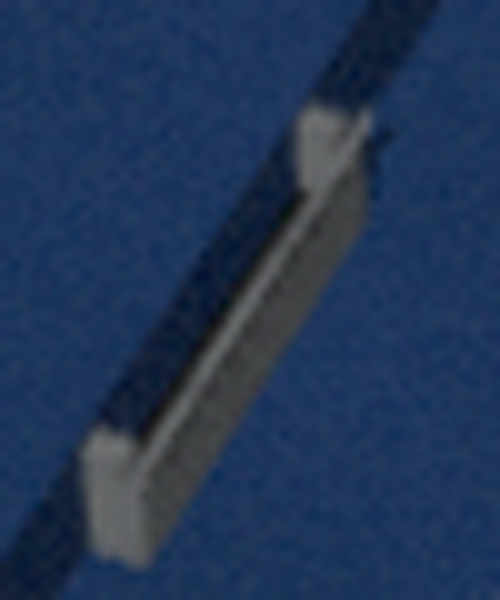

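Request:
play_rows:
  series:
    - [0.0,-0.027,-0.027,0]
    - [0.0,-0.055,-0.053,2]
    - [0.005,-0.082,-0.08,4]
    - [0.01,-0.11,-0.107,6]
    - [0.01,-0.137,-0.133,8]
    - [0.01,-0.165,-0.16,10]
    - [0.01,-0.192,-0.187,12]
    - [0.01,-0.22,-0.213,14]
    - [0.02,-0.247,-0.24,16]
    - [0.02,-0.274,-0.267,18]
    - [0.02,-0.302,-0.293,20]
    - [0.03,-0.329,-0.32,20.7]
    - [0.03,-0.357,-0.346,20.7]
    - [0.03,-0.384,-0.373,20.7]
    - [0.03,-0.412,-0.4,20.7]
    - [0.03,-0.439,-0.426,20.7]
    - [0.03,-0.467,-0.453,20.7]
    - [0.03,-0.494,-0.48,20.7]
    - [0.03,-0.494,-0.48,20.7]
  claw: 0

```text
t: 2.15
tcp_pos: [0.4993, 0.0168, 0.2017]
tool_rot: [0.708, -0.022, -0.706, -0.023]
force: [0.9, 0.0, -0.4]
finger_gap: 0.003
```

Request:
play_rows:
  series:
    - [0.04,0,0,0]
    - [0.08,0,0,0]
    - [0.12,0,0,0]
    - [0.15,0.0,0,0]
    - [0.152,0,0,0]
    - [0.152,0,0,0]

```text
t: 2.75
tcp_pos: [0.4994, 0.0167, 0.0495]
tool_rot: [0.707, -0.022, -0.706, -0.023]
force: [-0.3, -0.3, -0.1]
finger_gap: 0.002
```

Run:
```python
from h import *
print(manip.sense()["tcp_pos"],manip.sense()["force"])
s=snapshot("side"); cv2.imwrite("pics/s1.png",cv2.resize(s["image"][130:270,130:350],None,fx=3.5,fy=3.5))
```

```text
[0.49940488 0.01667856 0.04950136] [-0.31987355 -0.27866721 -0.0579742 ]
```

View pics/s1.png

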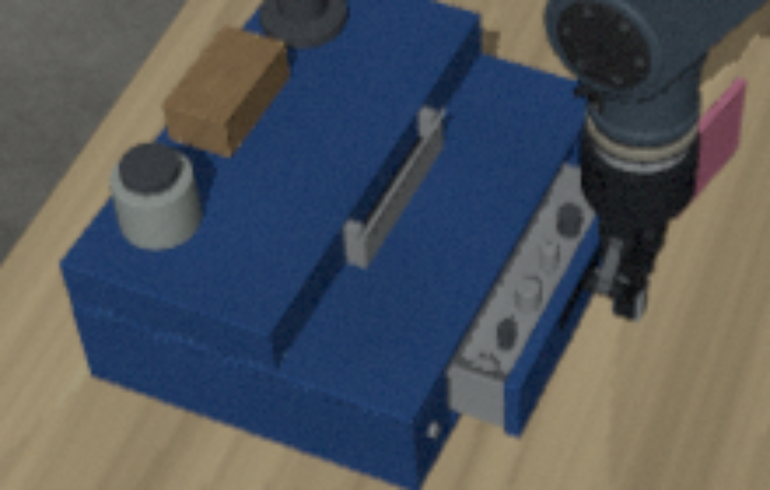

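The fingertips at (630,300) in the crop are in front of the drawer's centre. Pushing now.

Request:
play_rows:
  series:
    - [0,0,-0.01,0]
    - [0,0,-0.018,0]
    - [0,0,-0.024,0]
    - [0,0,-0.029,0]
    - [0,0,-0.034,0]
    - [0,0,-0.039,0]
    - [0,0,-0.044,0]
    - [0,0,-0.049,0]
    - [0,0,-0.053,0]
    - [0,0,-0.057,0]
    - [0,0,-0.06,0]
    - [0,0,-0.063,0]
    - [0,0,-0.066,0]
    - [0,0,-0.069,0]
    - [0,0,-0.071,0]

```text
t: 4.3
tcp_pos: [0.5659, 0.0126, 0.0503]
tool_rot: [-0.704, 0.021, 0.71, 0.023]
force: [-7.9, -0.9, 3.8]
finger_gap: -0.002
```

Request:
play_rows:
  series:
    - [0,0,-0.003,0]
    - [0,0,-0.006,0]
    - [0,0,-0.008,0]
    - [0,0,-0.009,0]
    - [0,0,-0.01,0]

```text
t: 4.8
tcp_pos: [0.5759, 0.0119, 0.0502]
tool_rot: [-0.704, 0.021, 0.71, 0.023]
force: [-3.4, -0.2, 2.6]
finger_gap: -0.004
```

Request:
play_rows:
  series:
    - [0,0,-0.002,0]
    - [0,0,-0.004,0]
    - [0,0,-0.005,0]
    - [0,0,-0.005,0]

```text
t: 5.2
tcp_pos: [0.5757, 0.012, 0.05]
tool_rot: [-0.7, 0.021, 0.714, 0.023]
force: [-10.9, -2.1, 8.5]
finger_gap: 0.002
```

Run:
```python
from h import *
print(manip.sense()["tcp_pos"],manip.sense()["force"])
s=snapshot("side"); cv2.imwrite("pics/s2.png",cv2.resize(s["image"][130:270,130:350],None,fx=3.5,fy=3.5))
```

```text
[0.5756774  0.0120237  0.04996387] [-10.93438341  -2.14667501   8.50618654]
```

View pics/s2.png

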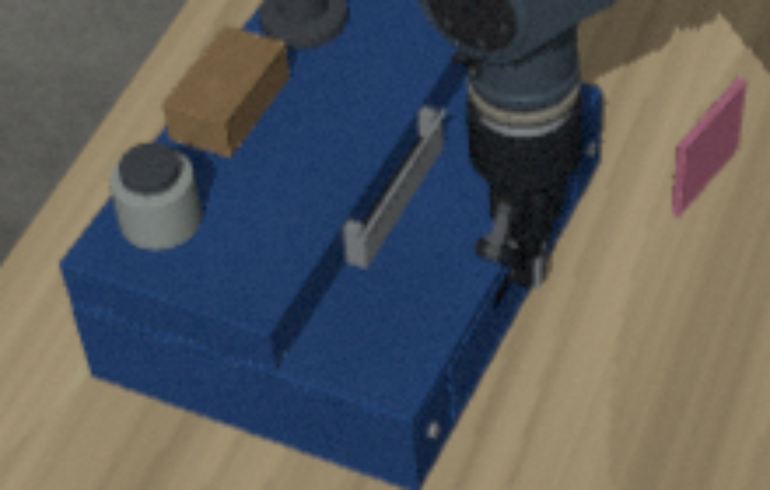

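The drawer front looks flush, at (500,300). I'll back off and measure it.

Request:
play_rows:
  series:
    - [0,0,0.01,0]
    - [0,0,0.03,0]
    - [-0.02,0,0.06,0]
    - [-0.06,0,0.08,0]
    - [-0.1,0,0.09,0]

```text
t: 5.75
tcp_pos: [0.4863, 0.0176, 0.1521]
tool_rot: [-0.699, 0.021, 0.714, 0.023]
force: [-0.3, 0.6, -0.1]
finger_gap: 0.001
```

Run:
```python
from h import *
from scipy.spatial.transform import Rotation as Ro
np.set_printoptions(precision=4,suppress=True)
st=manip.sense();print(st["tcp_pos"],st["force"],Ro.from_quat(st["tool_rot"]).as_matrix(),st["q"])
a=np.radians(-3.93); ux=np.array([np.cos(a),np.sin(a)]);uy=np.array([-ux[1],ux[0]])
s=snapshot("side"); cv2.imwrite("pics/s3.png",cv2.resize(s["image"][130:270,130:350],None,fx=3.5,fy=3.5))
P=cloud(s);X=P[...,:2]@ux; Y=P[...,:2]@uy; Z=P[...,2]
for yr in((-.11,-.08),(-.05,.02),(.05,.15),(.18,.205)):
  m=(X>.52)&(X<.6)&(Y>yr[0])&(Y<yr[1])&(Z>.02)&(Z<.065);print(yr,m.sum(),np.percentile(X[m],[10,50,90]))
```

```text
[0.4863 0.0176 0.1521] [-0.3431  0.5575 -0.1   ] [[-0.0216 -0.0622 -0.9978]
 [ 0.004  -0.9981  0.0622]
 [-0.9998 -0.0026  0.0218]] [-0.1938  0.4741  1.8381 -0.0003  0.8514  1.4394]
(-0.11, -0.08) 50 [0.5846 0.5862 0.587 ]
(-0.05, 0.02) 116 [0.585  0.586  0.5869]
(0.05, 0.15) 193 [0.5848 0.5858 0.5867]
(0.18, 0.205) 57 [0.5831 0.5854 0.5866]
```

View pics/s3.png

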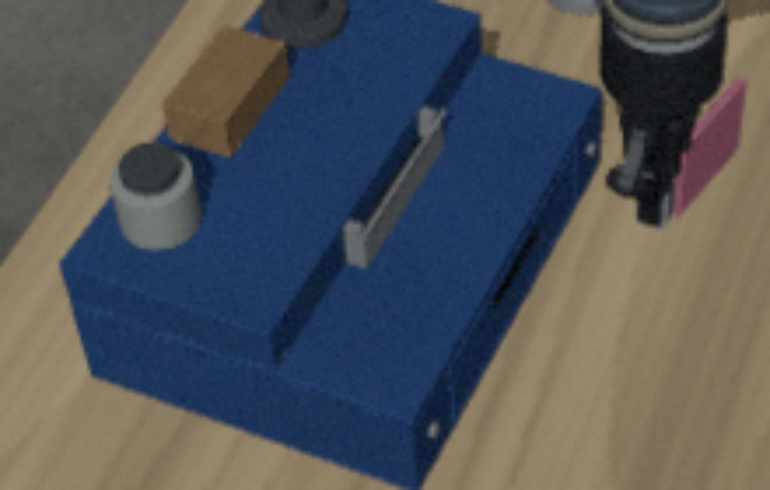

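The drawer front (0.5860) is flush with the unit front (0.5858), so it's home. Next I'll move over the label holder.

Request:
play_rows:
  series:
    - [-0.01,0.015,0.002,-7.5]
    - [-0.02,0.04,0.004,-15]
    - [-0.03,0.065,0.006,-22.5]
    - [-0.038,0.09,0.008,-30]
    - [-0.038,0.115,0.01,-37.5]
    - [-0.038,0.14,0.012,-45]
    - [-0.038,0.165,0.015,-52.5]
    - [-0.038,0.19,0.017,-60]
    - [-0.038,0.215,0.02,-67.5]
    - [-0.038,0.24,0.022,-75]
    - [-0.038,0.265,0.024,-82.5]
    - [-0.038,0.29,0.027,-90]
    - [-0.038,0.31,0.03,-97.5]
    - [-0.038,0.325,0.03,-105]
    - [-0.038,0.325,0.03,-110.6]
    - [-0.038,0.325,0.03,-110.6]
    - [-0.038,0.325,0.03,-110.6]
  claw: 65
  force: 60

```text
t: 7.5
tcp_pos: [0.4403, -0.3057, 0.1961]
tool_rot: [0.419, 0.571, -0.423, 0.565]
force: [-0.5, 0.3, 0.6]
finger_gap: 0.648
```

Run:
```python
from h import *
from scipy.spatial.transform import Rotation as Ro
np.set_printoptions(precision=4,suppress=True)
st=manip.sense();M=Ro.from_quat(st["tool_rot"]).as_matrix();print(st["tcp_pos"],st["force"],M,st["q"],np.degrees(np.arctan2(M[1,1],M[0,1])))
s=snapshot("wrist"); cv2.imwrite("pics/w1.png",s["image"])
print(proj(s,[.437,-.305,.09]))
P=cloud(s); c=np.array([.437,-.305]);d=np.linalg.norm(P[...,:2]-c,axis=-1)
m=(d<.06)&(P[...,2]>.078)&(P[...,2]<.1); q=P[m]; print(m.sum(),np.percentile(q[:,2],[5,50,95]),cv2.minAreaRect((q[:,:2]*1000).astype(np.float32)))
t=np.array([.437,-.305,.051])-st["tcp_pos"]; print("shift",M.T@t)
```

```text
[ 0.4403 -0.3057  0.1961] [-0.5018  0.2894  0.5971] [[-0.0095  0.9565  0.2916]
 [ 0.0008  0.2916 -0.9565]
 [-1.     -0.0088 -0.0035]] [-0.8119  0.4584  1.6872 -0.0075  1.0031 -1.1038] 16.952976662834228
[274.5546 210.1384]
1504 [0.0826 0.0905 0.0917] ((436.82891845703125, -306.0483703613281), (8.712706565856934, 90.01991271972656), 17.1093807220459)
shift [ 0.1451 -0.0017 -0.0012]
```

View pics/w1.png

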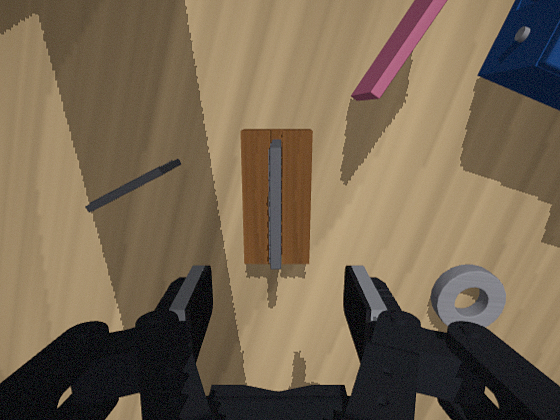

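The wrist view shows the holder at (275,205) in the stand, 90 mm wide by measurement, centred between the jaws. The small decoy is at (135,185) and the pink one at (405,45). Descending to grip.

Request:
play_rows:
  series:
    - [0.035,-0.001,0,0]
    - [0.07,-0.002,0,0]
    - [0.105,-0.002,0,0]
    - [0.13,-0.002,0,0]
    - [0.145,-0.002,0,0]
    - [0.145,-0.002,0,0]
    - [0.145,-0.002,0,0]

```text
t: 8.25
tcp_pos: [0.4373, -0.3058, 0.0513]
tool_rot: [0.419, 0.571, -0.422, 0.565]
force: [0.3, 0.2, -0.5]
finger_gap: 0.647
```

Request:
play_rows:
  series:
    - [0,0,0,0]
    - [0,0,0,0]
    - [0,0,0,0]
    - [0,0,0,0]
    - [0,0,0,0]
    - [0,0,0,0]
    - [0,0,0,0]
    - [0,0,0,0]
  claw: 0
  force: 60

```text
t: 9.05
tcp_pos: [0.4379, -0.3063, 0.0522]
tool_rot: [0.419, 0.57, -0.423, 0.566]
force: [0.6, 0.7, 6.7]
finger_gap: 0.084
```

Request:
play_rows:
  series:
    - [-0.01,0,0,0]
    - [-0.025,0,0,0]
    - [-0.05,0,0,0]
    - [-0.08,0,0,0]
    - [-0.11,0,0,0]
    - [-0.14,0,0,0]
    - [-0.16,0,0,0]
    - [-0.16,0,0,0]

```text
t: 9.85
tcp_pos: [0.4404, -0.3075, 0.2155]
tool_rot: [0.418, 0.568, -0.423, 0.569]
force: [1.3, -0.8, -0.4]
finger_gap: 0.084
```

```bash
cat > where.py <<'E'
from h import *
from scipy.spatial.transform import Rotation as Ro
np.set_printoptions(precision=4,suppress=True)
a=np.radians(-3.93); ux=np.array([np.cos(a),np.sin(a)]);uy=np.array([-ux[1],ux[0]])
st=manip.sense();M=Ro.from_quat(st["tool_rot"]).as_matrix();p=st["tcp_pos"]
print(st["t"],"tcp",p,"unit XY",p[:2]@ux,p[:2]@uy,"F",st["force"],"gap",st["finger_gap"]);print(M,"yaw y",np.degrees(np.arctan2(M[1,1],M[0,1])),"q6",st["q"][5])
E
python3 - <<'E'
from where import *
for n in("wrist","side"):
    s=snapshot(n); cv2.imwrite(f"pics/{n}2.png",s["image"])
P=cloud(s); d=np.linalg.norm(P[...,:2]-p[:2],axis=-1)
t=np.array([ux[0]*.680+uy[0]*.048,ux[1]*.680+uy[1]*.048,.21])-p; print("shift",M.T@t)
E
```

```text
9.85 tcp [ 0.4404 -0.3075  0.2155] unit XY 0.4604778154145236 -0.2765891618045251 F [ 1.33   -0.8267 -0.4434] gap 0.08386156110756314
[[-0.0031  0.9564  0.2919]
 [-0.0057  0.2919 -0.9564]
 [-1.     -0.0047  0.0045]] yaw y 16.97173439623483 q6 -1.106726384421018
shift [ 0.003   0.3209 -0.2249]
```

View pics/wrist2.png

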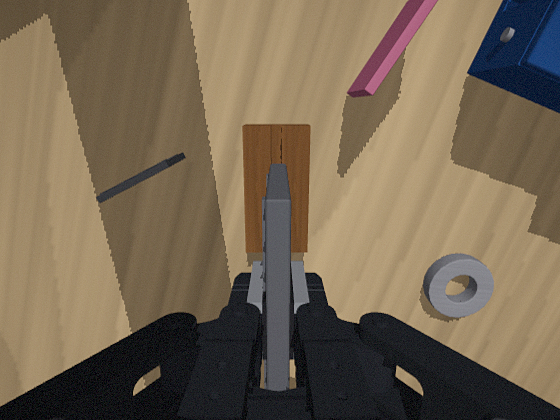

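View pics/side2.png

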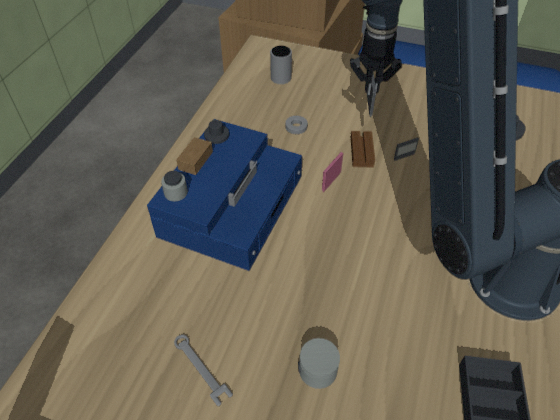

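The holder is in the jaws, visible at (278,290) in the wrist view and (373,95) in the side view, and the stand is empty. Moving above the slot.

Request:
play_rows:
  series:
    - [0,0.015,-0.01,0]
    - [0,0.045,-0.031,2]
    - [0,0.075,-0.052,4]
    - [0,0.105,-0.073,6]
    - [0,0.135,-0.094,8]
    - [0,0.165,-0.115,10]
    - [0,0.195,-0.136,12]
    - [0,0.225,-0.157,14]
    - [0,0.255,-0.178,17]
    - [0,0.285,-0.2,20]
    - [0,0.306,-0.215,20.9]
    - [0.001,0.316,-0.222,20.9]
    - [0.002,0.321,-0.225,20.9]
    - [0.003,0.321,-0.225,20.9]
    - [0.003,0.321,-0.225,20.9]

```text
t: 11.45
tcp_pos: [0.6791, 0.0019, 0.2062]
tool_rot: [-0.514, -0.485, 0.52, -0.48]
force: [-0.4, -0.3, -1.1]
finger_gap: 0.087
```

Run:
```python
from where import *
for n in("wrist","side","top"):
    s=snapshot(n); cv2.imwrite(f"pics/{n}3.png",s["image"] if n=="wrist" else cv2.resize(s["image"][80:240,140:350],None,fx=3.5,fy=3.5)); np.savez(f"{n}3.npz",**s)
```

```text
11.45 tcp [0.6791 0.0019 0.2062] unit XY 0.6773457250667921 0.04844568886282461 F [-0.4092 -0.3247 -1.1353] gap 0.0865569381020043
[[-0.0103  0.9975 -0.0695]
 [-0.0007 -0.0695 -0.9976]
 [-0.9999 -0.0103  0.0014]] yaw y -3.9880825199235486 q6 -0.08988632478307189
```

View pics/wrist3.png

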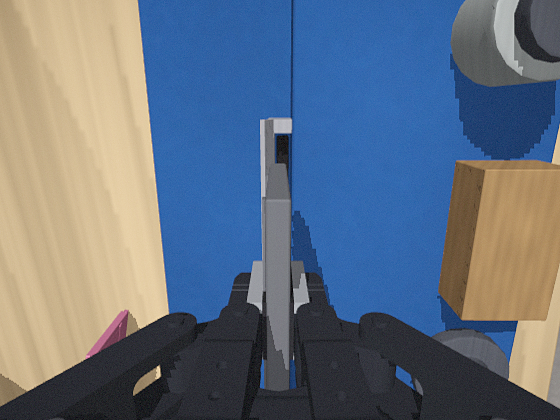

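View pics/side3.png

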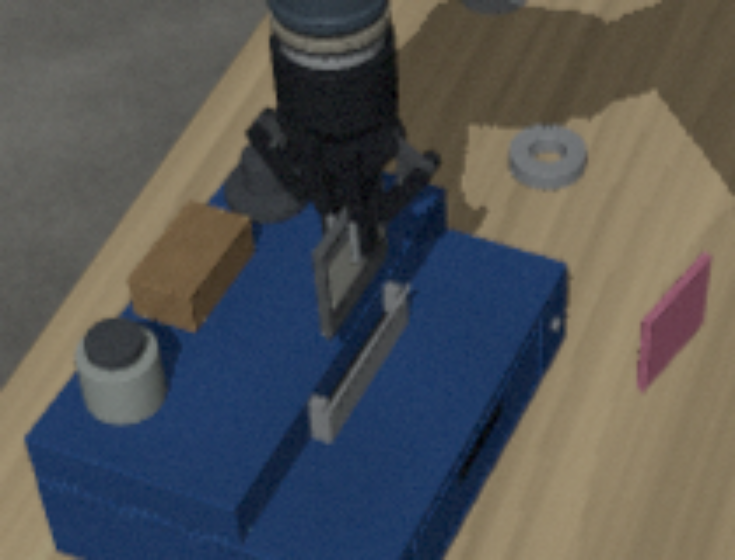

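View pics/top3.png

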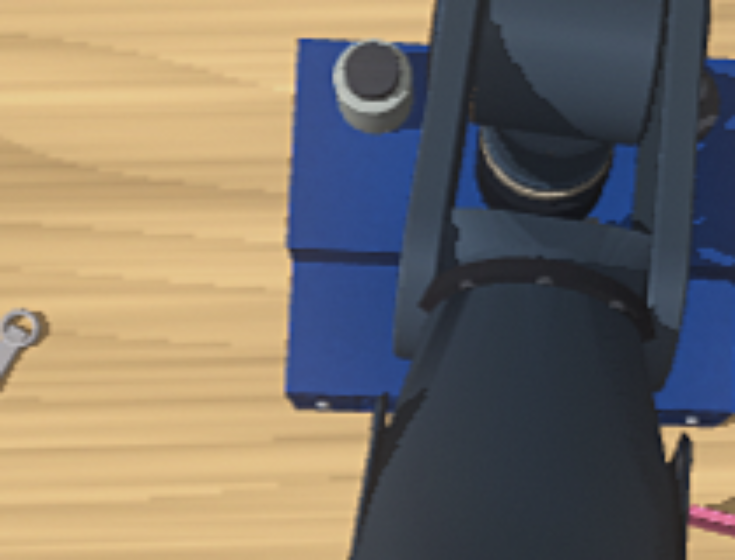

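Paper faces the robot (side crop (340,270)). Now I'll check the plate's lower edge against the slot in the wrist view, where the dark gap is at (282,148) and the lower corner of the plate at (278,165).

Run:
```python
from where import *
W=dict(np.load("wrist3.npz"));S=dict(np.load("side3.npz"))
cv2.imwrite("pics/wc.png",cv2.resize(W["image"][110:215,240:320],None,fx=7,fy=5.7,interpolation=cv2.INTER_CUBIC)[:600])
P=cloud(W);X=P[...,:2]@ux;Y=P[...,:2]@uy;Z=P[...,2]
for v in(121,126,138,146,155,162,168,174,180,190,198,204,215):
    print(v," ".join(f"{u}:{X[v,u]:.3f}/{Z[v,u]:.3f}" for u in range(258,302,3)), f"Y{Y[v,278]:.3f}")
# pixel rays onto z=.125 for edges
for u,v in((263,140),(274,140),(275.5,148),(290,148),(291,100),(291,50)):
    q=onz(W,u,v,.125);print(u,v,"X",q[:2]@ux,"Y",q[:2]@uy)
```

```text
11.6 tcp [0.6796 0.0018 0.2072] unit XY 0.677897616798064 0.04838862587079849 F [ 0.2076 -1.5117 -0.8274] gap 0.08979842367852835
[[-0.0084  0.9975 -0.0701]
 [-0.0006 -0.0701 -0.9975]
 [-1.     -0.0084  0.0012]] yaw y -4.019711576152384 q6 -0.08963041915547673
121 258:0.662/0.085 261:0.667/0.124 264:0.669/0.126 267:0.670/0.121 270:0.672/0.119 273:0.674/0.114 276:0.676/0.122 279:0.677/0.123 282:0.679/0.121 285:0.681/0.121 288:0.683/0.123 291:0.685/0.121 294:0.687/0.124 297:0.688/0.127 300:0.690/0.125 Y0.112
126 258:0.662/0.086 261:0.667/0.125 264:0.669/0.126 267:0.670/0.122 270:0.672/0.119 273:0.674/0.114 276:0.676/0.123 279:0.677/0.121 282:0.679/0.122 285:0.681/0.121 288:0.683/0.123 291:0.685/0.122 294:0.687/0.125 297:0.688/0.126 300:0.690/0.125 Y0.109
138 258:0.662/0.086 261:0.667/0.125 264:0.668/0.126 267:0.670/0.122 270:0.672/0.119 273:0.674/0.114 276:0.675/0.086 279:0.677/0.104 282:0.679/0.105 285:0.681/0.104 288:0.683/0.103 291:0.685/0.120 294:0.687/0.125 297:0.688/0.126 300:0.690/0.127 Y0.100
146 258:0.662/0.086 261:0.667/0.125 264:0.668/0.126 267:0.670/0.123 270:0.672/0.119 27
[... 2030 characters left out ...]
7/0.244 279:0.678/0.244 282:0.679/0.244 285:0.680/0.245 288:0.681/0.244 291:0.685/0.124 294:0.687/0.126 297:0.689/0.125 300:0.691/0.126 Y0.093
215 258:0.662/0.086 261:0.666/0.124 264:0.673/0.237 267:0.675/0.245 270:0.675/0.244 273:0.676/0.244 276:0.677/0.244 279:0.678/0.245 282:0.679/0.244 285:0.680/0.244 288:0.681/0.245 291:0.685/0.125 294:0.687/0.125 297:0.689/0.126 300:0.691/0.126 Y0.089
263 140 X 0.6678006987754723 Y 0.10095913165589655
274 140 X 0.6744818862551579 Y 0.10096357721539778
275.5 148 X 0.6753841642075021 Y 0.09615736437620243
290 148 X 0.6842397113212975 Y 0.09616492977995096
291 100 X 0.6845606202927084 Y 0.12413457332831854
291 50 X 0.6842802362829177 Y 0.15121445283899873
```

View pics/wc.png

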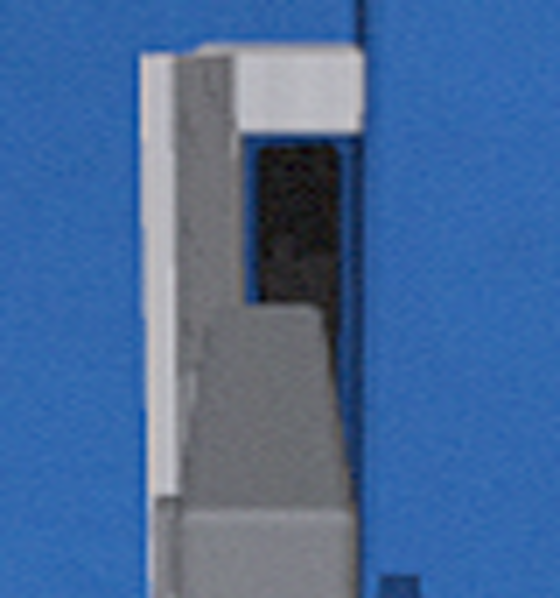

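Measured: plate X centre 0.6775, plate bottom = TCP − 42.7 mm, slot centre X 0.6797. So I need +2.3 mm; the Y clearance is fine. Entering the mouth.

Request:
play_rows:
  series:
    - [0.0,0.003,0,0]
    - [0.01,0.003,0,0]
    - [0.02,0.003,0,0]
    - [0.03,0.003,0,0]
    - [0.036,0.003,0,0]
    - [0.04,0.003,0,0]
    - [0.044,0.003,0,0]
    - [0.048,0.003,0,0]
    - [0.05,0.003,0,0]
    - [0.05,0.003,0,0]

```text
t: 12.6
tcp_pos: [0.6821, 0.0016, 0.157]
tool_rot: [-0.515, -0.484, 0.52, -0.48]
force: [-0.2, 0.9, 0.1]
finger_gap: 0.088
```

Run:
```python
from where import *
W=snapshot("wrist");S=snapshot("side")
cv2.imwrite("pics/w4.png",cv2.resize(W["image"][100:250,220:340],None,fx=5,fy=4,interpolation=cv2.INTER_CUBIC))
cv2.imwrite("pics/s4.png",cv2.resize(S["image"][120:220,190:290],None,fx=6,fy=6,interpolation=cv2.INTER_CUBIC))
P=cloud(W);X=P[...,:2]@ux;Z=P[...,2];Y=P[...,:2]@uy
m=(abs(X-.68)<.02)&(Z>.165)&(Z<.21)&(Y>.06)&(Y<.1);print(m.sum(),np.percentile(X[m],[1,50,99]),np.percentile(Z[m],95),Y[m].max())
```

```text
12.6 tcp [0.6821 0.0016 0.157 ] unit XY 0.6803864974926204 0.04831400863571681 F [-0.1705  0.8708  0.0553] gap 0.08764246418490373
[[-0.0087  0.9975 -0.0701]
 [-0.0006 -0.0701 -0.9975]
 [-1.     -0.0086  0.0012]] yaw y -4.01997556310114 q6 -0.08914770869212513
4802 [0.664  0.6802 0.6974] 0.20814204662915906 0.09428555232127069
```

View pics/w4.png

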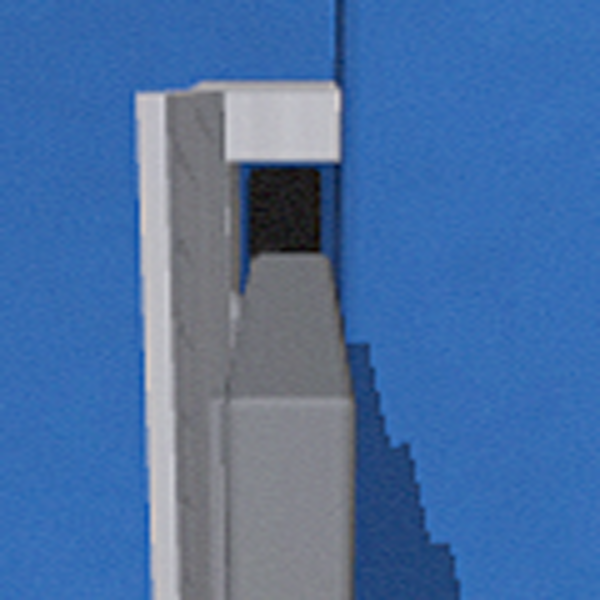

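View pics/s4.png

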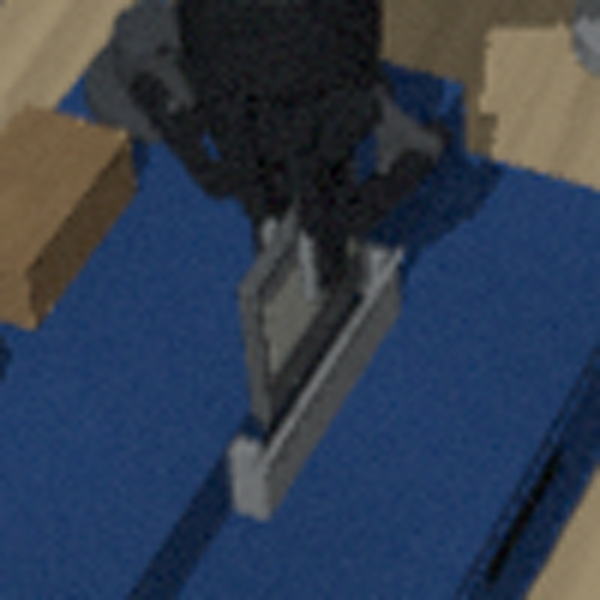

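The holder's lower edge is in the mouth at (290,258) in the wrist crop with no contact force. Pressing down.

Request:
play_rows:
  series:
    - [0.003,0,0,0]
    - [0.006,0,0,0]
    - [0.009,0,0,0]
    - [0.011,0,0,0]
    - [0.013,0,0,0]
    - [0.015,0,0,0]
    - [0.016,0,0,0]
    - [0.017,0,0,0]

```text
t: 13.5
tcp_pos: [0.6822, 0.0015, 0.1412]
tool_rot: [-0.515, -0.484, 0.519, -0.481]
force: [-2.5, -0.2, 5.3]
finger_gap: 0.088
```

Run:
```python
from where import *
```

```text
13.5 tcp [0.6822 0.0015 0.1412] unit XY 0.6804954267596094 0.04827003036810299 F [-2.4576 -0.2373  5.2559] gap 0.08829742506017614
[[-0.0078  0.9975 -0.07  ]
 [-0.0009 -0.07   -0.9975]
 [-1.     -0.0077  0.0014]] yaw y -4.014604614803544 q6 -0.08913822098790129
```

Request:
play_rows:
  series:
    - [0.001,-0.0005,0,0]
    - [0.002,-0.0005,0,0]
    - [0.003,-0.0005,0,0]
    - [0.004,-0.0005,0,0]
    - [0.004,-0.0005,0,0]
    - [0.004,-0.0005,0,0]

```text
t: 14.1
tcp_pos: [0.6822, 0.0015, 0.1392]
tool_rot: [-0.515, -0.483, 0.519, -0.481]
force: [-2.7, 0.9, 8.9]
finger_gap: 0.087
```

Request:
play_rows:
  series:
    - [0.003,0,0,0]
    - [0.004,0,0,0]
    - [0.005,0,0,0]
    - [0.006,0,0,0]
    - [0.006,0,0,0]
    - [0.006,0,0,0]

```text
t: 14.7
tcp_pos: [0.6823, 0.0015, 0.139]
tool_rot: [-0.516, -0.483, 0.519, -0.482]
force: [-7.9, -0.6, 24.9]
finger_gap: 0.085
```

Run:
```python
from where import *
W=snapshot("wrist");S=snapshot("side")
cv2.imwrite("pics/w5.png",W["image"])
cv2.imwrite("pics/s5.png",cv2.resize(S["image"][110:250,170:330],None,fx=5,fy=4.2,interpolation=cv2.INTER_CUBIC))
P=cloud(W);X=P[...,:2]@ux;Z=P[...,2];Y=P[...,:2]@uy
m=(abs(X-.68)<.003)&(Z>.16)&(Z<.19)&(Y>.08)&(Y<.092);print("plate top z",np.percentile(Z[m],[50,90]))
for n,y0,y1 in(("near",.07,.09),):
    m=(Y>y0)&(Y<y1)&(Z>.174)&(Z<.181)&(abs(X-.68)<.012);print(np.percentile(X[m],[2,50,98]))
Q=cloud(S);X=Q[...,:2]@ux;Z=Q[...,2];Y=Q[...,:2]@uy
m=(X>.52)&(X<.6)&(Y>-.05)&(Y<.15)&(Z>.02)&(Z<.065);print("drawer",np.median(X[m]))
st=manip.sense();print(st["t"],st["tcp_pos"],st["force"])
```

```text
14.7 tcp [0.6823 0.0015 0.139 ] unit XY 0.6806372687775147 0.048297611537123114 F [-7.8564 -0.5864 24.8902] gap 0.08481861214981525
[[-0.004   0.9976 -0.0696]
 [-0.0018 -0.0696 -0.9976]
 [-1.     -0.0039  0.002 ]] yaw y -3.9927866084661217 q6 -0.08915036825564347
plate top z [0.1773 0.1781]
[0.6769 0.6809 0.6846]
drawer 0.585903588789304
14.8 [0.6823 0.0015 0.1391] [-8.2947  0.0176 24.7075]
```

View pics/s5.png

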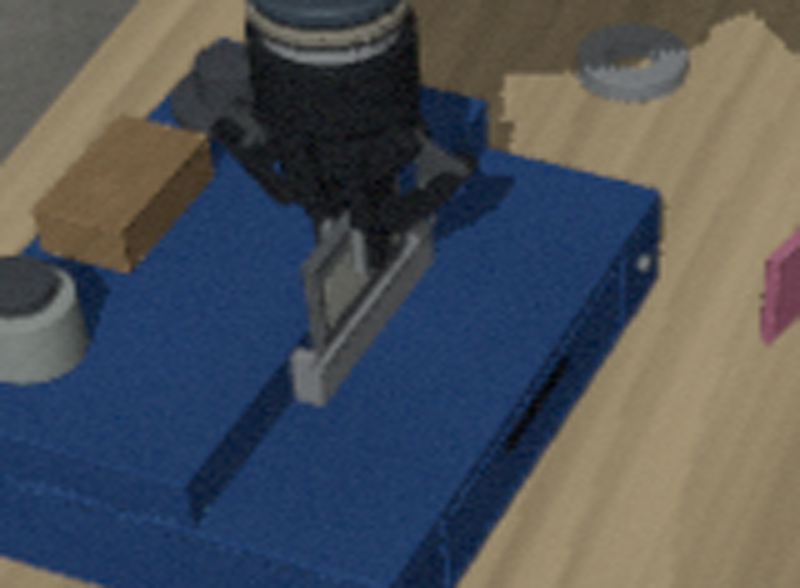

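View pics/w5.png

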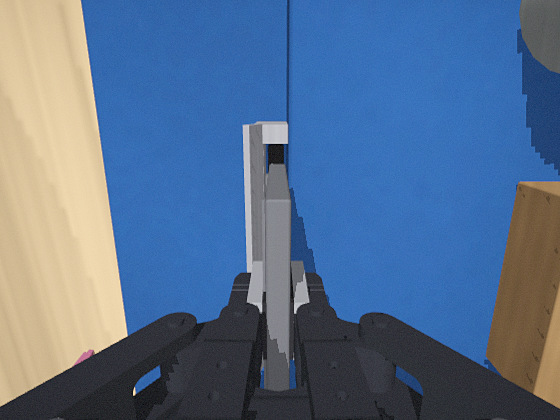

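The holder's top is at 0.1773 m (0.177 expected), the paper faces out at (340,275), the drawer is flush, and the 25 N push is steady. Handing in.

Run:
```python
from station import manip
print(manip.sign_off())
```

```text
the job is handed in; nothing more can be done
None
```

I pushed the drawer home, took the larger grey label holder from the stand and pressed it into the slot with the paper facing the robot. I handed in at about 14.8 s, still gripping it and pressing down.

- **Drawer:** the push met resistance of about 8 N, which then dropped off and ended at a hard stop. The face measured 0.5860 m and the unit front 0.5858 m, and it was still flush (0.5859 m) at the end.
- **Holder:** its top edge is at 0.1773 m, against 0.177 m expected when fully home. Extra push moved the tool only 0.2 mm while the force rose from 9 to 25 N, so the strip is on its stop. The force held steady at about 25 N, with about 8 N sideways.
- **Bystanders:** nothing I did came near the piston, bearing or wrench. I did not re-measure their positions after the moves.
- **What disagreed:** pushing the drawer left the tool tilted by about 1.2°. It had dropped to 0.2° by the final press. The first stop above the slot was also about 2 mm short, and I corrected that from the wrist view before inserting.

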